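# Clear the worktop: jars through the bin flap, cutlery into the drawer

### The arm

A 6-joint arm with a two-finger parallel gripper is mounted at the origin on a cart in front of the work surface, level with it; the furniture and walls round the work are solid. World frame = base frame: x ahead of the robot, y to its left, z up, the work surface at z = 0. Lengths are in m, angles in rad, forces in N, time in s.
With the tool pointing down it reaches from about 0.225 to 0.875 m from the base axis. Payload 3.4 kg.
Tool frame: the origin (TCP) lies between the finger pads; the fingertips stand 11 mm ahead of it and the grasp point (between the pads) lies 8 mm behind it; z points along the fingers, y is the line along which they close (so a half turn about z gives the same grasp; the last joint's range is limited). The gripper opens to 85 mm and grips with 20 to 120 N. Pads are 22 mm wide; open, the fingers measure 114 mm over their backs; the gripper's body (76 mm by 85 mm) begins 54 mm behind the grasp point. The pads swing forward as they close: fully open they stand 13 mm farther back than shut.
Start: joints at [-1.422, 0.276, 1.505, -0, 1.361, -0.121], TCP at [0.153, -0.554, 0.242] pointing down, gripper open.
Joint ranges: [-2.89, 2.89], [-0.75, 2.08], [0.22, 2.7], [-1.18, 4.32], [0.11, 2.71], [-2.7, 2.7]. Speed limits (rad/s): [2.57, 2.57, 3.14, 3.14, 3.14, 3.14].

### API

Orientations are given as a unit quaternion [w, x, y, z].
In Python, from rig import sensors, eyes, manip gives the robot as it stands.
- The arm moves only by the tool drive_tool, never from a script. Its argument "deltas" is a list of rows, each an object with "linear": the shift along the world's x, y, z in mm, a list of three; "twist": the turn about the world's z in degrees; "claw": the opening, from 0 (shut) to 1 (fully open). In form: [{"linear": [tx, ty, tz], "twist": twist, "claw": claw}, ...]. A call has 1 to 12 rows; each row is the pose to reach, as a shift and turn from the pose commanded when the call began; what a row does not reach only later rows make up. A row lasts 1/12 s, in which the tool goes at most 41.7 mm and 7.16 degrees, less where a joint would pass 70% of its speed; a pose out of reach is approached as far as the arm can. A call with a gripper value outside its range is refused whole. The fingers move at their own pace and stop on an object; "squeeze" is the grip in N (left out, the last holds). Time passes only in rows, so rows that repeat a pose let the fingers close. It gives the time, the measured TCP pose, the force, the opening and the grip force at its end, in the units of the state.
- sensors.get_state(): the state, without advancing time (a new reading comes with each control period).
- eyes.get_image(name): name is "scene" or "top" or "wrist"; returns the picture (384x512x3 uint8, red, green, blue); there is no depth.
- eyes.camera_model(name): a dict with "intrinsics" (3x3 intrinsics, pixels), "dist" ([k1, k2, p1, p2, k3] as OpenCV has them; the pictures are not rectified), "R" (3x3) and "t" (3): a world point X has camera coordinates R X + t. Camera axes: x right, y down, z forward; pixel columns grow to the right and rows downward; lengths in m; the calibration is good to about 2 mm. A picture is of the moment at which its call begins: read the wrist's pose just before it. camera_model takes no time and is no camera call; for the wrist camera it gives the pose at the moment of the call.
- manip.sign_off(): hands the job in; it is judged then, once.
The state is a dict: "clock": time; "qpos": joint angles; "qd": joint speeds; "effort": joint torques, N m; "position": TCP position; "ee_rot": TCP orientation; "contact_force": force on the tool from outside, world axes, zero at the start; "moment": the same for the moment, N m; "width": finger opening in m; "gripper_force": force on a finger pad.
Only numpy, scipy, OpenCV 4.12 (cv2) and the standard library are available. Lean on these libraries where they do the work, as an engineer would, in place of code of your own. Each camera call takes 0.05 s, during which the arm holds its last target. There are 200 camera calls.

### The job

Clear the stretch of worktop between the grey bin and the wooden chest after cooking (leave what lies beyond the sink). Pull out the drawer of the wooden chest, lay all the teaspoons and forks from there inside so that nothing sticks up above the drawer's sides, and push the drawer fully shut; push every black-capped spice jar standing there (finished, for recycling) right down through the sprung flap in the lid of the grey bin, so that the flap closes behind it, in whichever order suits you. Leave the salt shaker, the mug and the oil bottle standing where they are.

Things in the scene. Friction and masses are not known exactly. Their poses are not given: they have to be found in the camera images.
- bin: grey counter-top recycling bin, 250 (x) x 150 (y) x 220 mm tall, fixed to the worktop. Origin: centre of its underside; x points to its back, away from the robot. Its steel lid (220 mm above the worktop) has one square mouth near the front; inside, a slippery chute slopes down to the back, so jars slide clear of the mouth
- bin_mouth (a point): centre of the square mouth in the bin's lid, at the height of the lid's top face; 66 x 66 mm, axes as the bin's. It is closed by the flap, flush in the mouth
- flap (a joint): black sprung flap in the bin's mouth: 0 rad = shut (level), up to 1.45 as it swings down about the mouth's front (-x) edge. Its 0.06 N m spring bears a jar's weight: push the jar in with 2 to 4 N. Let go with its foot 60 mm or more below the lid, a jar normally drops in by itself and the flap springs shut; if it stays in the mouth, push it on from above. Fingers round a jar do not fit the mouth
- chest_drawer0 (a joint): drawer of the wooden cutlery chest: 0 m = shut, grows to 0.15 as it is pulled out towards the robot; slides with 1 N of friction and stays where left. The chest is 220 (depth) x 260 (width) x 85 mm tall, fixed to the worktop
- drawer_floor (a point): centre of the drawer's inner floor (moves with the drawer), 22 mm above the worktop; x to the back of the chest, y to its left. Inside 175 mm along x, 218 mm along y, sides 41 mm high above the floor. The drawer's front face is 109 mm before (-x) this point; pulled out by q, the part from 88 mm before it up to q - 94 mm is open above, the rest is under the chest's roof
- drawer_handle (a point): middle of the drawer's steel bar handle: a level bar 11 mm thick, straight for 90 mm along y, its axis 47 mm above the worktop and 50 mm in front of the drawer's front face, the gap open above and below; its two arms run back to the face 55 mm either side of the middle. Axes as drawer_floor
- jar_1_mid (a point): spice jar: round glass jar with a black cap, 41 mm across, 105 mm tall, 110 g, standing on the worktop (may be absent). This point is its centre, half-way up; z along its axis to the cap
- jar_2_mid (a point): spice jar: round glass jar with a black cap, 41 mm across, 105 mm tall, 110 g, standing on the worktop (may be absent). This point is its centre, half-way up; z along its axis to the cap
- jar_3_mid (a point): spice jar: round glass jar with a black cap, 41 mm across, 105 mm tall, 110 g, standing on the worktop (may be absent). This point is its centre, half-way up; z along its axis to the cap
- teaspoon_a_mid (a point): steel teaspoon, 130 x 26 x 11 mm, lying on the worktop (may be absent). This point is its middle, half-way up; x along its length
- teaspoon_b_mid (a point): steel teaspoon, 132 x 26 x 9 mm, lying on the worktop (may be absent). This point is its middle, half-way up; x along its length
- fork_c_mid (a point): steel fork, 193 x 26 x 15 mm, lying on the worktop (may be absent). This point is its middle, half-way up; x along its length
- shaker: salt shaker with a grey domed top, 44 mm across, 90 mm tall, without black cap, standing among the jars; stays where it is. Origin: centre of its underside
- mug: white and yellow mug, 83 x 115 x 86 mm, bystander. Origin: underside
- oil: oil bottle, 61 mm across, 268 mm tall, bystander. Origin: centre of its underside

How it is judged:
By the outcome, as a careful person would: the job done as asked, in the order asked, and still so for the second after the job is handed in, with the robot touching nothing.
Of jar_1, jar_2, jar_3 only 2 to 3 are there at a start; the rules pass over those that are not, and their reading is None.
Of teaspoon_a, teaspoon_b, fork_c only 2 to 3 are there at a start; the rules pass over those that are not, and their reading is None.
At some moment in a run one of teaspoon_a, teaspoon_b, fork_c may be knocked a few centimetres aside while the robot is not near it.
It also fails if it takes over 210 s, if anything falls off the work surface, if the arm or the gripper's body presses on something with over 40 N, if the wrist force passes 120 N, or if a joint passes its speed limit or range.

## Working session

There is one attempt and no reset: what is moved stays moved. The work goes in short steps, Python scripts to look and compute and a tool call to move; the robot and the scene stay as the last step left them, time stands still between calls to the robot, and variables do not carry over. Pictures are saved under pics/ and viewed, at most 14 in all, crops included, and the job is handed in when it is done.

Besides the shell and the picture viewer there is one more tool, called as name(argument=value, ...) on one line, values as JSON. drive_tool: Moves the arm, as the interface text tells. Its arguments: {"type":"object","properties":{"deltas":{"type":"array","items":{"type":"object","properties":{"linear":{"type":"array","items":{"type":"number"}},"twist":{"type":"number"},"claw":{"type":"number"}}}},"squeeze":{"type":"number"}},"required":["deltas"]}

```bash
mkdir -p pics; ls; cat > h.py <<'E'
import numpy as np, cv2
from rig import sensors, eyes, manip
def snap(name, fn):
    m=eyes.camera_model(name); im=eyes.get_image(name)
    cv2.imwrite('pics/'+fn, cv2.cvtColor(im,cv2.COLOR_RGB2BGR)); return im,m
def ray(m,uv):
    K=np.array(m['intrinsics'],float);D=np.array(m['dist'],float);R=np.array(m['R'],float);t=np.array(m['t'],float)
    p=cv2.undistortPoints(np.array([[uv]],float),K,D)[0,0]
    return -R.T@t, R.T@np.array([p[0],p[1],1.])
def onz(m,uv,z):
    c,d=ray(m,uv); return c+d*(z-c[2])/d[2]
def proj(m,X):
    return cv2.projectPoints(np.array(X,float).reshape(-1,1,3),cv2.Rodrigues(np.array(m['R'],float))[0],np.array(m['t'],float),np.array(m['intrinsics'],float),np.array(m['dist'],float))[0].reshape(-1,2)
E
python3 - <<'E'
from h import *
import pickle
a,m=snap('top','top0.png'); b,n=snap('scene','sc0.png')
for x in (m,n): print(np.round(-np.array(x['R']).T@np.array(x['t']),3),np.round(x['R'],2).tolist(),np.array(x['intrinsics'])[0,0])
s=sensors.get_state();print(s)
cv2.imwrite('pics/both.png',cv2.resize(cv2.imread('pics/top0.png'),(800,600),interpolation=cv2.INTER_CUBIC))
E
```

```text
pics
[ 0.35  -0.113  1.467] [[0.03, -1.0, -0.01], [-0.99, -0.02, -0.14], [0.14, 0.02, -0.99]] 380.6590250738414
[-0.402  0.713  1.101] [[-0.65, -0.76, -0.01], [-0.45, 0.4, -0.8], [0.61, -0.52, -0.61]] 474.77781992514696
{'clock': 0.1, 'qpos': array([-1.42199776e+00,  2.76555805e-01,  1.50599685e+00, -6.52779060e-06,
        1.36068925e+00, -1.20961535e-01]), 'qd': array([-0.00015817, -0.00090317, -0.00326026,  0.00113521,  0.00075958,
        0.00085559]), 'effort': array([ 1.28238851e-03, -4.17699087e+01, -2.46405494e+01, -3.11708436e-04,
        5.80386069e-03, -8.58475914e-06]), 'position': array([ 0.15318563, -0.5537614 ,  0.24151633]), 'ee_rot': array([-8.24505614e-04,  9.90917040e-01,  1.34472081e-01, -1.46684982e-05]), 'contact_force': array([0.15235738, 0.09439943, 0.21388024]), 'moment': array([-0.01185662, -0.00230922,  0.0336994 ]), 'gripper_force': 0.0, 'width': 0.08557318296175707}
```

View pics/both.png

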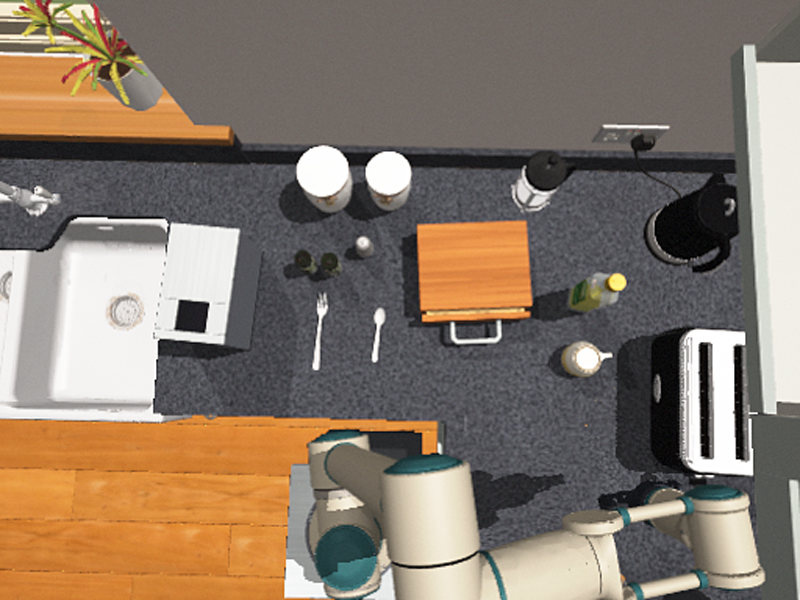

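View pics/sc0.png

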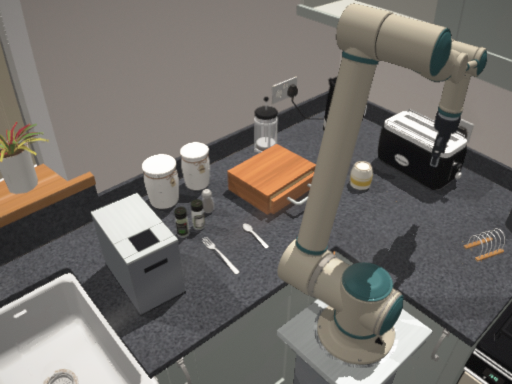

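```bash
python3 - <<'E'
from h import *
im=cv2.imread('pics/top0.png')
c=im[140:240,90:345]; c=cv2.resize(c,None,fx=3.1,fy=3.1,interpolation=cv2.INTER_CUBIC)
s=cv2.imread('pics/sc0.png')[180:280,80:335]; s=cv2.resize(s,None,fx=2.8,fy=2.8,interpolation=cv2.INTER_CUBIC)
o=np.zeros((595,795,3),np.uint8); o[:c.shape[0],:c.shape[1]]=c[:,:795]; o[312:312+s.shape[0],:s.shape[1]]=s
cv2.imwrite('pics/crop1.png',o)
E
```

```text
(no output)
```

View pics/crop1.png

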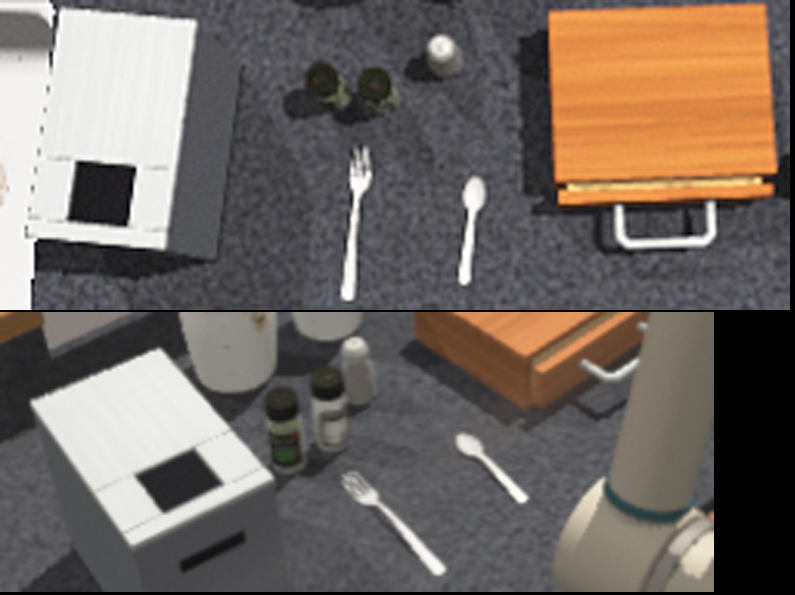

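```bash
cat > m.py <<'E'
from h import *
m=eyes.camera_model('top')
f=lambda u,v,z: np.round(onz(m,((u+.0)/3.1+90-.35,(v)/3.1+140-.35),z)*1000).tolist()
for n,a in dict(jar1=(324,81,.105),jar2=(375,84,.105),shk=(442,48,.085),forktip=(361,148,.01),forkneck=(358,195,.006),forkend=(348,298,.006),spt=(476,178,.006),spe=(464,283,.005),
 hl=(622,243,.047),hr=(712,243,.047),hl2=(620,205,.047),dl=(558,192,.066),dr=(774,188,.066),chl=(548,11,.085),chr=(766,5,.085),cfl=(556,182,.085),cfr=(776,172,.085),
 f1=(75,161,.22),f2=(136,164,.22),f3=(131,226,.22),f4=(69,221,.22),b1=(60,10,.22),b2=(197,20,.22),b3=(167,247,.22),b4=(30,235,.22)).items(): print(n,f(*a))
E
python3 m.py
```

```text
jar1 [630.0, 135.0, 105.0]
jar2 [627.0, 74.0, 105.0]
shk [677.0, -2.0, 85.0]
forktip [565.0, 101.0, 10.0]
forkneck [506.0, 103.0, 6.0]
forkend [378.0, 110.0, 6.0]
spt [531.0, -43.0, 6.0]
spe [400.0, -33.0, 5.0]
hl [452.0, -223.0, 47.0]
hr [454.0, -331.0, 47.0]
hl2 [498.0, -220.0, 47.0]
dl [509.0, -145.0, 66.0]
dr [520.0, -402.0, 66.0]
chl [726.0, -128.0, 85.0]
chr [739.0, -389.0, 85.0]
cfl [519.0, -142.0, 85.0]
cfr [537.0, -400.0, 85.0]
f1 [512.0, 376.0, 220.0]
f2 [511.0, 311.0, 220.0]
f3 [444.0, 311.0, 220.0]
f4 [448.0, 377.0, 220.0]
b1 [678.0, 405.0, 220.0]
b2 [670.0, 255.0, 220.0]
b3 [423.0, 271.0, 220.0]
b4 [432.0, 418.0, 220.0]
```

drive_tool(deltas=[{"linear": [150,138,0],"twist": 40,"claw": 0.5},{"linear": [150,138,0],"twist": 40,"claw": 0.5},{"linear": [150,138,0],"twist": 40,"claw": 0.5},{"linear": [150,138,0],"twist": 40,"claw": 0.5},{"linear": [300,277,-70],"twist": 77.8,"claw": 0.5},{"linear": [300,277,-70],"twist": 77.8,"claw": 0.5},{"linear": [300,277,-70],"twist": 77.8,"claw": 0.5},{"linear": [300,277,-70],"twist": 77.8,"claw": 0.5},{"linear": [300,277,-70],"twist": 77.8,"claw": 0.5},{"linear": [300,277,-70],"twist": 77.8,"claw": 0.5},{"linear": [300,277,-70],"twist": 77.8,"claw": 0.5},{"linear": [300,277,-70],"twist": 77.8,"claw": 0.5}])

```text
clock: 1.1
position: [0.4541, -0.2748, 0.171]
ee_rot: [-0.001, 0.684, 0.729, -0.0]
contact_force: [-0.7, -0.1, -0.3]
width: 0.0429
gripper_force: 0.0
```

```bash
python3 - <<'E'
from h import *
a,m=snap('wrist','w1.png'); s=sensors.get_state();print(s['position'],s['ee_rot'],s['width'],s['qpos'])
print(np.round(-np.array(m['R']).T@np.array(m['t']),3),np.round(m['R'],2).tolist())
E
```

```text
[ 0.45340431 -0.27625529  0.17162986] [-7.53114682e-04  6.86609090e-01  7.27026327e-01 -3.31013294e-04] 0.04227802662249309 [-6.77947622e-01  2.61541992e-01  1.71018750e+00 -5.87537097e-04
  1.17141693e+00 -7.34885147e-01]
[ 0.45  -0.197  0.302] [[1.0, 0.06, 0.0], [0.06, -0.95, 0.3], [0.02, -0.3, -0.95]]
```

View pics/w1.png

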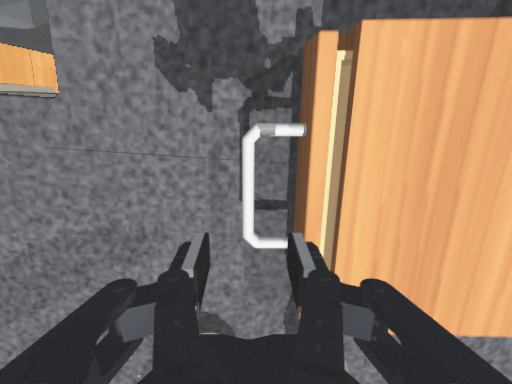

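```bash
python3 - <<'E'
from h import *
m=eyes.camera_model('wrist')
for uv,z in [((248,140),.047),((249,234),.047),((318,33),.066),((308,200),.066),((363,22),.085),((338,268),.085),((352,52),.066)]: print(uv,np.round(onz(m,uv,z)*1000))
E
```

```text
(248, 140) [ 452. -234.   47.]
(249, 234) [ 458. -326.   47.]
(318, 33) [ 498. -150.   66.]
(308, 200) [ 507. -280.   66.]
(363, 22) [ 523. -146.   85.]
(338, 268) [ 536. -335.   85.]
(352, 52) [ 525. -162.   66.]
```

drive_tool(deltas=[{"linear": [2,-4,-60],"twist": 0.5,"claw": 0.5},{"linear": [2,-4,-60],"twist": 0.5,"claw": 0.5},{"linear": [2,-4,-90],"twist": 0.5,"claw": 0.5},{"linear": [2,-4,-120],"twist": 0.5,"claw": 0.5},{"linear": [2,-4,-133],"twist": 0.5,"claw": 0.5},{"linear": [2,-4,-133],"twist": 0.5,"claw": 0.5},{"linear": [2,-4,-133],"twist": 0.5,"claw": 0.0},{"linear": [2,-4,-133],"twist": 0.5,"claw": 0.0},{"linear": [2,-4,-133],"twist": 0.5,"claw": 0.0},{"linear": [2,-4,-133],"twist": 0.5,"claw": 0.0},{"linear": [2,-4,-133],"twist": 0.5,"claw": 0.0}], squeeze=30)

```text
clock: 2.07
position: [0.456, -0.2825, 0.0408]
ee_rot: [0.002, 0.684, 0.73, -0.0]
contact_force: [-1.4, -2.2, 4.8]
width: 0.0097
gripper_force: 29.6
```

drive_tool(deltas=[{"linear": [-12,-1,0],"twist": 0,"claw": 0},{"linear": [-24,-2,0],"twist": 0,"claw": 0},{"linear": [-36,-2.4,0],"twist": 0,"claw": 0},{"linear": [-48,-3.2,0],"twist": 0,"claw": 0},{"linear": [-60,-4,0],"twist": 0,"claw": 0},{"linear": [-72,-4.8,0],"twist": 0,"claw": 0},{"linear": [-84,-5.6,0],"twist": 0,"claw": 0},{"linear": [-96,-6.4,0],"twist": 0,"claw": 0},{"linear": [-108,-7.2,0],"twist": 0,"claw": 0},{"linear": [-120,-8,0],"twist": 0,"claw": 0},{"linear": [-127,-8.5,0],"twist": 0,"claw": 0},{"linear": [-127,-8.5,0],"twist": 0,"claw": 0}])

```text
clock: 3.07
position: [0.3273, -0.2907, 0.0407]
ee_rot: [0.001, 0.684, 0.73, -0.001]
contact_force: [-0.9, -0.8, 9.0]
width: 0.0098
gripper_force: 30.4
```

drive_tool(deltas=[{"linear": [-4,-0.3,1],"twist": 0,"claw": 0},{"linear": [-8,-0.5,1],"twist": 0,"claw": 0},{"linear": [-8,-0.5,1],"twist": 0,"claw": 0},{"linear": [-8,-0.5,1],"twist": 0,"claw": 0.5},{"linear": [-8,-0.5,1],"twist": 0,"claw": 0.5},{"linear": [-8,-0.5,1],"twist": 0,"claw": 0.5},{"linear": [-8,-0.5,40],"twist": 0,"claw": 0.5},{"linear": [-8,-0.5,80],"twist": 0,"claw": 0.5},{"linear": [-8,-0.5,120],"twist": 0,"claw": 0.5},{"linear": [-8,-0.5,160],"twist": 0,"claw": 0.5},{"linear": [30,60,200],"twist": 0,"claw": 0.7},{"linear": [60,100,200],"twist": 0,"claw": 0.7}])

```text
clock: 4.07
position: [0.3638, -0.2277, 0.2327]
ee_rot: [0.003, 0.685, 0.728, -0.0]
contact_force: [0.8, 0.7, -1.0]
width: 0.0594
gripper_force: 0.0
```

```bash
python3 - <<'E'
from h import *
a,m=snap('top','top1.png'); b,n=snap('wrist','w2.png'); s=sensors.get_state();print(s['position'],s['ee_rot'],s['contact_force'])
c=cv2.imread('pics/top1.png')[140:280,90:345]; c=cv2.resize(c,None,fx=3.1,fy=3.1,interpolation=cv2.INTER_CUBIC)
cv2.imwrite('pics/top1c.png',c)
E
```

```text
[ 0.36569384 -0.22219339  0.23107776] [0.00147034 0.68132074 0.731981   0.00192375] [-0.16070326 -0.06412399 -1.38945543]
```

View pics/top1c.png

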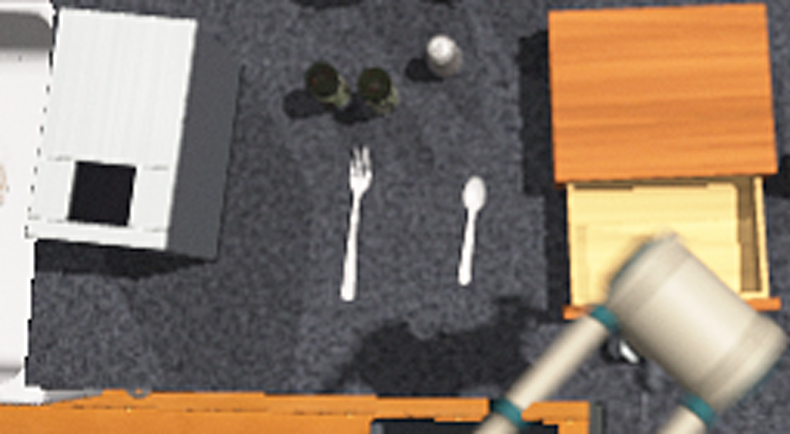

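drive_tool(deltas=[{"linear": [100,184,0],"twist": 81.8,"claw": 0.5},{"linear": [100,184,0],"twist": 81.8,"claw": 0.5},{"linear": [100,184,0],"twist": 81.8,"claw": 0.5},{"linear": [100,184,0],"twist": 81.8,"claw": 0.5},{"linear": [100,184,-30],"twist": 81.8,"claw": 0.5},{"linear": [100,184,-60],"twist": 81.8,"claw": 0.5},{"linear": [100,184,-60],"twist": 81.8,"claw": 0.5},{"linear": [100,184,-60],"twist": 81.8,"claw": 0.5},{"linear": [100,184,-60],"twist": 81.8,"claw": 0.5},{"linear": [100,184,-60],"twist": 81.8,"claw": 0.5},{"linear": [100,184,-60],"twist": 81.8,"claw": 0.5},{"linear": [100,184,-60],"twist": 81.8,"claw": 0.5}])

```text
clock: 5.17
position: [0.4617, -0.0422, 0.1679]
ee_rot: [-0.002, 0.036, 0.999, 0.0]
contact_force: [0.4, 0.3, 0.9]
width: 0.0424
gripper_force: 0.0
```

```bash
cat > w.py <<'E'
from h import *
import sys
def cut(cam,fn,xr,yr,z=.006,thr=150):
    a,m=snap(cam,fn); hsv=cv2.cvtColor(a,cv2.COLOR_RGB2HSV)
    k=((hsv[...,2]>thr)&(hsv[...,1]<60)).astype(np.uint8)
    for c in cv2.findContours(k,cv2.RETR_EXTERNAL,cv2.CHAIN_APPROX_NONE)[0]:
        if cv2.contourArea(c)<25: continue
        P=np.array([onz(m,p,z)[:2] for p in c[:,0].astype(float)])*1000
        mid=P.mean(0)
        if not(xr[0]<mid[0]<xr[1] and yr[0]<mid[1]<yr[1]): continue
        (cx,cy),(w,h),ang=cv2.minAreaRect(P.astype(np.float32))
        if w<h: ang+=90; w,h=h,w
        ang=(ang+90)%180-90
        print(cam,'mid',round(cx,1),round(cy,1),'size',round(w),round(h),'ang',round(ang,1))
def tool():
    s=sensors.get_state(); q=s['ee_rot']; print('tcp',np.round(s['position']*1000,1),'close',round(np.degrees(2*np.arctan2(q[2],q[1]))-90,1),'t',round(s['clock'],1),'w',round(s['width'],4),'F',np.round(s['contact_force'],1))
E
python3 - <<'E'
from w import *
tool(); cut('wrist','w3.png',(350,620),(-130,200))
cut('top','t3.png',(350,620),(-130,200))
E
```

```text
tcp [461.7 -42.2 167.9] close 85.9 t 5.2 w 0.0424 F [0.4 0.3 0.9]
wrist mid 515.3 99.5 size 107 24 ang -0.6
wrist mid 468.0 -39.1 size 133 26 ang -4.6
wrist mid 381.1 106.4 size 13 9 ang -69.6
top mid 382.8 -39.6 size 124 38 ang -9.5
top mid 419.9 109.8 size 126 32 ang -15.9
top mid 534.2 1.5 size 180 110 ang 76.1
```

View pics/w3.png

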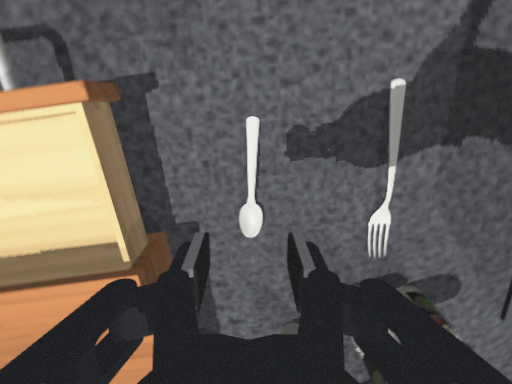

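drive_tool(deltas=[{"linear": [3,1,-40],"twist": 0,"claw": 0.45},{"linear": [3,1,-80],"twist": 0,"claw": 0.45},{"linear": [3,1,-115],"twist": 0,"claw": 0.45},{"linear": [3,1,-140],"twist": 0,"claw": 0.45},{"linear": [3,1,-154],"twist": 0,"claw": 0.3},{"linear": [3,1,-154],"twist": 0,"claw": 0},{"linear": [3,1,-154],"twist": 0,"claw": 0},{"linear": [3,1,-154],"twist": 0,"claw": 0},{"linear": [3,1,-154],"twist": 0,"claw": 0},{"linear": [3,1,-154],"twist": 0,"claw": 0}], squeeze=30)

```text
clock: 6.1
position: [0.466, -0.0413, 0.0155]
ee_rot: [0.0, 0.039, 0.999, -0.0]
contact_force: [-0.1, 0.7, -0.0]
width: 0.0185
gripper_force: 29.1
```

drive_tool(deltas=[{"linear": [0,0,0],"twist": 0,"claw": 0},{"linear": [0,0,30],"twist": 0,"claw": 0},{"linear": [0,0,60],"twist": 0,"claw": 0},{"linear": [0,0,90],"twist": 0,"claw": 0},{"linear": [0,0,120],"twist": 0,"claw": 0},{"linear": [0,0,135],"twist": 0,"claw": 0},{"linear": [0,0,135],"twist": 0,"claw": 0}])

```text
clock: 6.68
position: [0.4684, -0.0417, 0.1541]
ee_rot: [0.004, 0.039, 0.999, -0.001]
contact_force: [1.0, -0.7, -1.3]
width: 0.0183
gripper_force: 29.3
```

```bash
python3 - <<'E'
from w import *
tool(); cut('wrist','w4.png',(350,620),(-200,200),.145)
E
```

```text
tcp [468.4 -41.7 154.1] close 85.6 t 6.7 w 0.0183 F [ 1.  -0.7 -1.3]
wrist mid 506.4 -46.0 size 53 27 ang -3.2
wrist mid 454.6 32.0 size 51 12 ang -2.6
wrist mid 428.8 -37.2 size 44 13 ang -5.0
wrist mid 386.5 36.2 size 7 6 ang -84.4
```

View pics/w4.png

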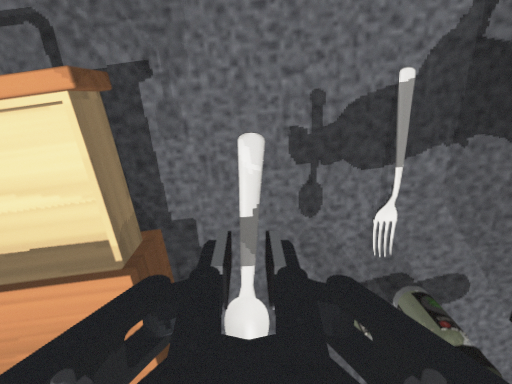

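drive_tool(deltas=[{"linear": [22,-237,0],"twist": -81.8,"claw": 0},{"linear": [22,-237,0],"twist": -81.8,"claw": 0},{"linear": [22,-237,0],"twist": -81.8,"claw": 0},{"linear": [22,-237,0],"twist": -81.8,"claw": 0},{"linear": [22,-237,0],"twist": -81.8,"claw": 0},{"linear": [22,-237,0],"twist": -81.8,"claw": 0},{"linear": [22,-237,0],"twist": -81.8,"claw": 0},{"linear": [22,-237,0],"twist": -81.8,"claw": 0},{"linear": [22,-237,0],"twist": -81.8,"claw": 0},{"linear": [22,-237,0],"twist": -81.8,"claw": 0},{"linear": [22,-237,0],"twist": -81.8,"claw": 0},{"linear": [22,-237,0],"twist": -81.8,"claw": 0}])

```text
clock: 7.73
position: [0.4867, -0.2775, 0.1478]
ee_rot: [-0.002, 0.685, 0.728, -0.0]
contact_force: [0.2, 0.4, -1.3]
width: 0.0187
gripper_force: 29.3
```

```bash
python3 - <<'E'
from w import *
tool(); a,m=snap('wrist','w5.png')
E
```

```text
tcp [ 486.7 -277.5  147.8] close 3.5 t 7.7 w 0.0187 F [ 0.2  0.4 -1.3]
```

View pics/w5.png

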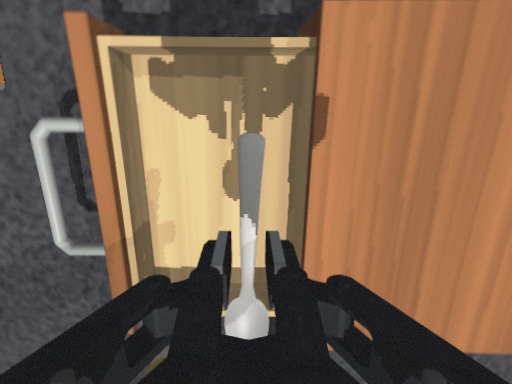

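```bash
python3 - <<'E'
from w import *
m=eyes.camera_model('wrist')
for uv,z in [((318,40),.085),((307,250),.085),((105,47),.063),((125,270),.063),((200,47),.063),((300,47),.063),((50,190),.047),((38,130),.047),((62,240),.047)]: print(uv,np.round(onz(m,uv,z)*1000))
E
```

```text
(318, 40) [ 523. -164.   85.]
(307, 250) [ 534. -307.   85.]
(105, 47) [ 384. -173.   63.]
(125, 270) [ 385. -348.   63.]
(200, 47) [ 448. -169.   63.]
(300, 47) [ 516. -164.   63.]
(50, 190) [ 320. -284.   47.]
(38, 130) [ 318. -234.   47.]
(62, 240) [ 324. -331.   47.]
```

drive_tool(deltas=[{"linear": [0,0,-40],"twist": 0,"claw": 0},{"linear": [0,0,-75],"twist": 0,"claw": 0},{"linear": [0,0,-100],"twist": 0,"claw": 0},{"linear": [0,0,-109],"twist": 0,"claw": 0},{"linear": [0,0,-109],"twist": 0,"claw": 0},{"linear": [0,0,-109],"twist": 0,"claw": 0.4},{"linear": [0,0,-109],"twist": 0,"claw": 0.4},{"linear": [0,0,-109],"twist": 0,"claw": 0.4},{"linear": [0,0,-80],"twist": 0,"claw": 0.4},{"linear": [0,0,-40],"twist": 0,"claw": 0.4},{"linear": [0,0,0],"twist": 0,"claw": 0.4},{"linear": [0,0,40],"twist": 0,"claw": 0.4}])

```text
clock: 8.78
position: [0.487, -0.2776, 0.1907]
ee_rot: [-0.001, 0.683, 0.73, -0.0]
contact_force: [-0.2, -0.5, -0.4]
width: 0.0342
gripper_force: 0.0
```

```bash
python3 - <<'E'
from w import *
tool(); cut('wrist','w6.png',(370,560),(-400,-160),.028)
E
```

```text
tcp [ 487.  -277.6  190.7] close 3.8 t 8.8 w 0.0342 F [-0.2 -0.5 -0.4]
wrist mid 481.4 -282.2 size 136 26 ang -87.2
```

drive_tool(deltas=[{"linear": [-15,383,0],"twist": 83.4,"claw": 0.5},{"linear": [-15,383,0],"twist": 83.4,"claw": 0.5},{"linear": [-15,383,0],"twist": 83.4,"claw": 0.5},{"linear": [-15,383,0],"twist": 83.4,"claw": 0.5},{"linear": [-15,383,0],"twist": 83.4,"claw": 0.5},{"linear": [-15,383,0],"twist": 83.4,"claw": 0.5},{"linear": [-15,383,0],"twist": 83.4,"claw": 0.5},{"linear": [-15,383,0],"twist": 83.4,"claw": 0.5},{"linear": [-15,383,0],"twist": 83.4,"claw": 0.5},{"linear": [-15,383,0],"twist": 83.4,"claw": 0.5},{"linear": [-15,383,0],"twist": 83.4,"claw": 0.5},{"linear": [-15,383,0],"twist": 83.4,"claw": 0.5}])

```text
clock: 9.83
position: [0.472, 0.1063, 0.1892]
ee_rot: [-0.001, 0.02, 1.0, -0.0]
contact_force: [-0.2, -0.3, 0.8]
width: 0.0424
gripper_force: 0.0
```

```bash
python3 - <<'E'
from w import *
tool(); cut('wrist','w7.png',(350,620),(0,200),.006,125)
E
```

```text
tcp [472.  106.3 189.2] close 87.7 t 9.8 w 0.0424 F [-0.2 -0.3  0.8]
wrist mid 367.9 194.2 size 8 6 ang 3.4
wrist mid 507.3 73.2 size 429 402 ang 87.7
```

View pics/w7.png

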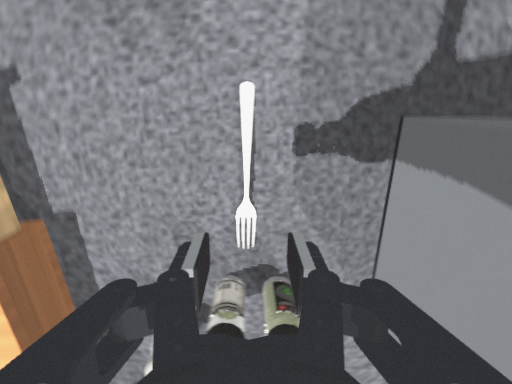

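```bash
python3 - <<'E'
from w import *
m=eyes.camera_model('wrist')
for uv,z in [((247,83),.006),((246.5,196),.006),((246,248),.006),((229,331),.105),((283,329),.105)]: print(uv,np.round(onz(m,uv,z)*1000))
E
```

```text
(247, 83) [380. 108.   6.]
(246.5, 196) [503. 103.   6.]
(246, 248) [571. 100.   6.]
(229, 331) [601.  83. 105.]
(283, 329) [601. 134. 105.]
```

drive_tool(deltas=[{"linear": [3,-2,-40],"twist": 0,"claw": 0.45},{"linear": [3,-2,-80],"twist": 0,"claw": 0.45},{"linear": [3,-2,-120],"twist": 0,"claw": 0.45},{"linear": [3,-2,-155],"twist": 0,"claw": 0.45},{"linear": [3,-2,-174],"twist": 0,"claw": 0.3},{"linear": [3,-2,-174],"twist": 0,"claw": 0},{"linear": [3,-2,-174],"twist": 0,"claw": 0},{"linear": [3,-2,-174],"twist": 0,"claw": 0},{"linear": [3,-2,-174],"twist": 0,"claw": 0},{"linear": [3,-2,-174],"twist": 0,"claw": 0},{"linear": [3,-2,-174],"twist": 0,"claw": 0}])

```text
clock: 10.8
position: [0.4762, 0.1028, 0.0167]
ee_rot: [0.001, 0.025, 1.0, 0.0]
contact_force: [-0.8, -0.4, -0.5]
width: 0.0195
gripper_force: 29.2
```

drive_tool(deltas=[{"linear": [0,0,40],"twist": 0,"claw": 0},{"linear": [0,0,80],"twist": 0,"claw": 0},{"linear": [0,0,120],"twist": 0,"claw": 0},{"linear": [0,0,150],"twist": 0,"claw": 0},{"linear": [0,0,150],"twist": 0,"claw": 0},{"linear": [-30,-150,150],"twist": -42,"claw": 0},{"linear": [-30,-150,150],"twist": -42,"claw": 0},{"linear": [-30,-150,150],"twist": -42,"claw": 0},{"linear": [-30,-150,150],"twist": -42,"claw": 0},{"linear": [-30,-150,150],"twist": -42,"claw": 0},{"linear": [-30,-150,150],"twist": -42,"claw": 0}])

```text
clock: 11.72
position: [0.445, -0.0488, 0.1658]
ee_rot: [-0.0, 0.386, 0.923, -0.0]
contact_force: [0.0, 0.2, -0.8]
width: 0.0197
gripper_force: 29.6
```

```bash
python3 - <<'E'
from w import *
tool(); snap('wrist','w8.png')
E
```

```text
tcp [445.  -48.8 165.8] close 44.6 t 11.7 w 0.0197 F [ 0.   0.2 -0.8]
```

View pics/w8.png

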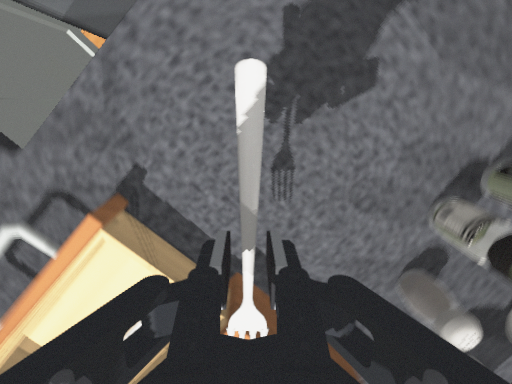

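drive_tool(deltas=[{"linear": [-17,-231,0],"twist": -41.2,"claw": 0},{"linear": [-17,-231,0],"twist": -41.2,"claw": 0},{"linear": [-17,-231,0],"twist": -41.2,"claw": 0},{"linear": [-17,-231,0],"twist": -41.2,"claw": 0},{"linear": [-17,-231,0],"twist": -41.2,"claw": 0},{"linear": [-17,-231,0],"twist": -41.2,"claw": 0},{"linear": [-17,-231,0],"twist": -41.2,"claw": 0},{"linear": [-17,-231,0],"twist": -41.2,"claw": 0},{"linear": [-17,-231,-20],"twist": -41.2,"claw": 0},{"linear": [-17,-231,-50],"twist": -41.2,"claw": 0},{"linear": [-17,-231,-65],"twist": -41.2,"claw": 0},{"linear": [-17,-231,-65],"twist": -41.2,"claw": 0}])

```text
clock: 12.77
position: [0.4265, -0.2742, 0.0978]
ee_rot: [-0.004, 0.681, 0.732, 0.0]
contact_force: [0.4, 0.6, -1.0]
width: 0.0198
gripper_force: 29.6
```

```bash
python3 - <<'E'
from w import *
tool()
m=eyes.camera_model('wrist');snap('wrist','w9.png')
E
```

```text
tcp [ 426.5 -274.2   97.8] close 4.2 t 12.8 w 0.0198 F [ 0.4  0.6 -1. ]
```

View pics/w9.png

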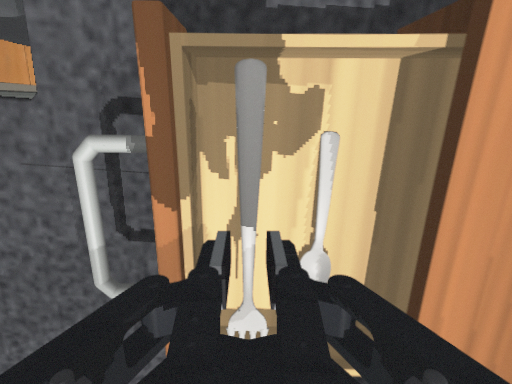

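```bash
python3 - <<'E'
from w import *
tool()
m=eyes.camera_model('wrist')
for uv,z in [((252,62),.092),((252,48),.063),((248,335),.095),((178,60),.063),((330,133),.028),((318,280),.028)]: print(uv,np.round(onz(m,uv,z)*1000))
E
```

```text
tcp [ 427.7 -275.3   99.6] close 4.2 t 12.8 w 0.02 F [ 1.   0.9 -0.7]
(252, 62) [ 423. -182.   92.]
(252, 48) [ 423. -172.   63.]
(248, 335) [ 432. -330.   95.]
(178, 60) [ 384. -181.   63.]
(330, 133) [ 481. -216.   28.]
(318, 280) [ 490. -335.   28.]
```

drive_tool(deltas=[{"linear": [0,-1,-25],"twist": 0,"claw": 0},{"linear": [0,-1,-45],"twist": 0,"claw": 0},{"linear": [0,-1,-57],"twist": 0,"claw": 0},{"linear": [0,-1,-57],"twist": 0,"claw": 0},{"linear": [0,-1,-57],"twist": 0,"claw": 0.4},{"linear": [0,-1,-57],"twist": 0,"claw": 0.4},{"linear": [0,-1,-57],"twist": 0,"claw": 0.4},{"linear": [0,-1,-20],"twist": 0,"claw": 0.4},{"linear": [0,-1,20],"twist": 0,"claw": 0.4},{"linear": [-20,-2,60],"twist": 0,"claw": 0.4},{"linear": [-50,-4,80],"twist": 0,"claw": 0.2},{"linear": [-80,-6,80],"twist": 0,"claw": 0.1}])

```text
clock: 13.82
position: [0.3511, -0.2871, 0.1875]
ee_rot: [0.007, 0.681, 0.732, -0.001]
contact_force: [-0.6, -0.0, -0.7]
width: 0.0108
gripper_force: 0.0
```

```bash
python3 - <<'E'
from w import *
tool(); cut('wrist','w10.png',(370,560),(-400,-160),.028)
E
```

```text
tcp [ 351.1 -287.1  187.5] close 4.1 t 13.8 w 0.0108 F [-0.6 -0.  -0.7]
wrist mid 477.5 -280.4 size 133 31 ang 89.1
wrist mid 422.8 -278.3 size 187 33 ang -85.0
```

View pics/w10.png

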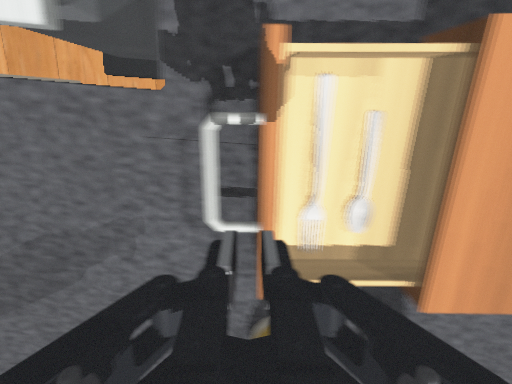

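drive_tool(deltas=[{"linear": [-40,-4,0],"twist": 0,"claw": 0},{"linear": [-66,-4,0],"twist": 0,"claw": 0},{"linear": [-66,-4,-10],"twist": 0,"claw": 0},{"linear": [-66,-4,-50],"twist": 0,"claw": 0},{"linear": [-66,-4,-90],"twist": 0,"claw": 0},{"linear": [-66,-4,-125],"twist": 0,"claw": 0},{"linear": [-66,-4,-146],"twist": 0,"claw": 0},{"linear": [-66,-4,-146],"twist": 0,"claw": 0},{"linear": [-66,-4,-146],"twist": 0,"claw": 0}])

```text
clock: 14.62
position: [0.2828, -0.2879, 0.0351]
ee_rot: [-0.001, 0.682, 0.731, 0.0]
contact_force: [-0.7, -0.1, 0.4]
width: -0.0
gripper_force: 0.0
```

drive_tool(deltas=[{"linear": [10,0.7,5],"twist": 0,"claw": 0},{"linear": [20,1.3,5],"twist": 0,"claw": 0},{"linear": [32,2,5],"twist": 0,"claw": 0},{"linear": [46,3,5],"twist": 0,"claw": 0},{"linear": [60,4,5],"twist": 0,"claw": 0},{"linear": [74,5,5],"twist": 0,"claw": 0},{"linear": [88,6,5],"twist": 0,"claw": 0},{"linear": [102,7,5],"twist": 0,"claw": 0},{"linear": [116,8,5],"twist": 0,"claw": 0},{"linear": [130,8.7,5],"twist": 0,"claw": 0},{"linear": [140,9.3,5],"twist": 0,"claw": 0},{"linear": [146,9.7,5],"twist": 0,"claw": 0}])

```text
clock: 15.62
position: [0.4307, -0.2784, 0.04]
ee_rot: [0.0, 0.682, 0.731, 0.0]
contact_force: [-0.9, -0.0, 0.6]
width: -0.0003
gripper_force: 0.3
```

drive_tool(deltas=[{"linear": [4,0.3,0],"twist": 0,"claw": 0},{"linear": [8,0.5,0],"twist": 0,"claw": 0},{"linear": [12,0.8,0],"twist": 0,"claw": 0},{"linear": [14,1,0],"twist": 0,"claw": 0},{"linear": [14,1,0],"twist": 0,"claw": 0}])

```text
clock: 16.03
position: [0.4431, -0.2775, 0.04]
ee_rot: [0.0, 0.682, 0.731, 0.0]
contact_force: [0.3, 0.0, -0.6]
width: 0.0
gripper_force: 0.0
```

drive_tool(deltas=[{"linear": [3,0.2,0],"twist": 0,"claw": 0},{"linear": [6,0.4,0],"twist": 0,"claw": 0},{"linear": [9,0.6,0],"twist": 0,"claw": 0},{"linear": [9,0.6,0],"twist": 0,"claw": 0}])

```text
clock: 16.37
position: [0.4459, -0.277, 0.04]
ee_rot: [-0.005, 0.681, 0.732, -0.004]
contact_force: [-16.1, -5.7, 8.6]
width: -0.0001
gripper_force: 8.3
```

```bash
python3 - <<'E'
from w import *
tool(); snap('wrist','w11.png')
E
```

```text
tcp [ 445.9 -277.    40. ] close 4.2 t 16.4 w -0.0001 F [-16.1  -5.7   8.6]
```

View pics/w11.png

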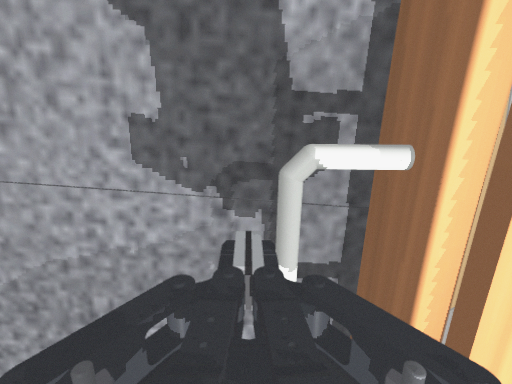

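drive_tool(deltas=[{"linear": [-25,-2,0],"twist": 0,"claw": 0},{"linear": [-25,-2,0],"twist": 0,"claw": 0},{"linear": [-25,-2,40],"twist": 0,"claw": 0},{"linear": [-25,-2,80],"twist": 0,"claw": 0},{"linear": [-25,-2,120],"twist": 0,"claw": 0.5},{"linear": [-25,-2,160],"twist": 0,"claw": 0.7},{"linear": [-25,-2,160],"twist": 0,"claw": 0.75},{"linear": [-25,-2,160],"twist": 0,"claw": 0.75}])

```text
clock: 17.08
position: [0.4286, -0.2798, 0.203]
ee_rot: [0.004, 0.682, 0.731, 0.001]
contact_force: [1.0, -0.5, 0.3]
width: 0.0483
gripper_force: 0.0
```

```bash
python3 - <<'E'
from w import *
tool(); snap('wrist','w12.png')
E
```

```text
tcp [ 428.6 -279.8  203. ] close 3.9 t 17.1 w 0.0483 F [ 1.  -0.5  0.3]
```

drive_tool(deltas=[{"linear": [150,370,30],"twist": 0,"claw": 0.75},{"linear": [150,370,30],"twist": 0,"claw": 0.75},{"linear": [150,370,30],"twist": 0,"claw": 0.75},{"linear": [150,370,30],"twist": 0,"claw": 0.75},{"linear": [150,370,30],"twist": 0,"claw": 0.75},{"linear": [150,370,30],"twist": 0,"claw": 0.75},{"linear": [150,370,30],"twist": 0,"claw": 0.75},{"linear": [150,370,30],"twist": 0,"claw": 0.75},{"linear": [150,370,30],"twist": 0,"claw": 0.75},{"linear": [150,370,30],"twist": 0,"claw": 0.75},{"linear": [150,370,30],"twist": 0,"claw": 0.75},{"linear": [150,370,30],"twist": 0,"claw": 0.75}])

```text
clock: 18.13
position: [0.576, 0.0925, 0.2275]
ee_rot: [-0.001, 0.681, 0.732, -0.002]
contact_force: [-0.1, -0.3, -0.0]
width: 0.0643
gripper_force: 0.0
```

```bash
python3 - <<'E'
from w import *
tool(); snap('wrist','w13.png')
a=cv2.imread('pics/w12.png');b=cv2.imread('pics/w13.png')
cv2.imwrite('pics/w1213.png',cv2.resize(np.hstack([a[:,150:],b]),None,fx=.91,fy=.91))
E
```

```text
tcp [576.   92.5 227.5] close 4.1 t 18.1 w 0.0643 F [-0.1 -0.3 -0. ]
```

View pics/w1213.png

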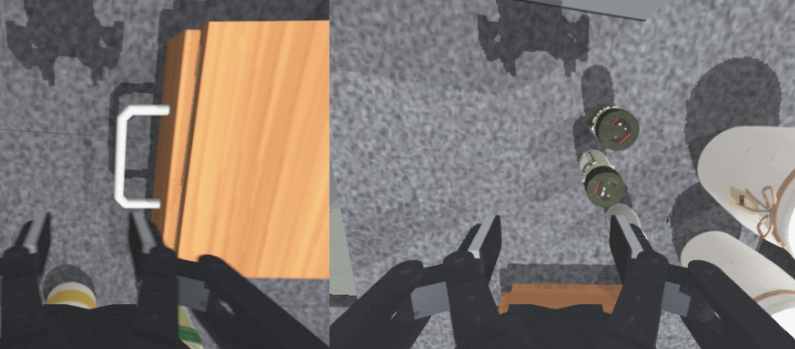

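```bash
python3 - <<'E'
from w import *
m=eyes.camera_model('wrist')
for uv in [(315,141),(303,205)]: print(uv,np.round(onz(m,uv,.105)*1000))
for uv in [(303,237)]: print(uv,np.round(onz(m,uv,.085)*1000))
E
```

```text
(315, 141) [632. 137. 105.]
(303, 205) [629.  76. 105.]
(303, 237) [638.  33.  85.]
```

drive_tool(deltas=[{"linear": [30,30,0],"twist": 0,"claw": 0.75},{"linear": [55,43.5,0],"twist": 0,"claw": 0.75},{"linear": [55,43.5,0],"twist": 0,"claw": 0.75},{"linear": [55,43.5,-40],"twist": 0,"claw": 0.75},{"linear": [55,43.5,-80],"twist": 0,"claw": 0.75},{"linear": [55,43.5,-115],"twist": 0,"claw": 0.75},{"linear": [55,43.5,-140],"twist": 0,"claw": 0.75},{"linear": [55,43.5,-147],"twist": 0,"claw": 0.75},{"linear": [55,43.5,-147],"twist": 0,"claw": 0.3},{"linear": [55,43.5,-147],"twist": 0,"claw": 0.3},{"linear": [55,43.5,-147],"twist": 0,"claw": 0.3},{"linear": [55,43.5,-147],"twist": 0,"claw": 0.3}], squeeze=40)

```text
clock: 19.18
position: [0.6331, 0.1344, 0.0852]
ee_rot: [0.001, 0.682, 0.731, 0.001]
contact_force: [-0.8, 0.2, -1.1]
width: 0.0398
gripper_force: 41.1
```

drive_tool(deltas=[{"linear": [0,0,30],"twist": 0,"claw": 0.3},{"linear": [0,0,70],"twist": 0,"claw": 0.3},{"linear": [0,0,110],"twist": 0,"claw": 0.3},{"linear": [0,0,150],"twist": 0,"claw": 0.3},{"linear": [0,0,190],"twist": 0,"claw": 0.3},{"linear": [0,0,230],"twist": 0,"claw": 0.3},{"linear": [0,0,255],"twist": 0,"claw": 0.3},{"linear": [-30,40,255],"twist": 0,"claw": 0.3},{"linear": [-50,70,255],"twist": 0,"claw": 0.3},{"linear": [-75,105,255],"twist": 0,"claw": 0.3},{"linear": [-75,105,255],"twist": 0,"claw": 0.3}])

```text
clock: 20.1
position: [0.5522, 0.245, 0.3407]
ee_rot: [-0.002, 0.68, 0.733, 0.002]
contact_force: [0.4, -0.1, -1.0]
width: 0.0397
gripper_force: 41.3
```

drive_tool(deltas=[{"linear": [-25,35,0],"twist": 0,"claw": 0.3},{"linear": [-50,70,0],"twist": 0,"claw": 0.3},{"linear": [-75,103,0],"twist": 0,"claw": 0.3},{"linear": [-75,103,0],"twist": 0,"claw": 0.3},{"linear": [-75,103,0],"twist": 0,"claw": 0.3}])

```text
clock: 20.52
position: [0.4801, 0.3445, 0.3397]
ee_rot: [0.0, 0.681, 0.733, 0.001]
contact_force: [0.9, 0.0, -0.9]
width: 0.0395
gripper_force: 41.3
```

```bash
python3 - <<'E'
from w import *
tool(); snap('wrist','w14.png')
m=eyes.camera_model('wrist'); print(proj(m,[[.512,.376,.22],[.511,.311,.22],[.444,.311,.22],[.448,.377,.22]]).round())
a=cv2.imread('pics/w14.png'); h=cv2.cvtColor(a,cv2.COLOR_BGR2GRAY)
print(h[80:200:10,180:420:12])
E
```

```text
tcp [480.1 344.5 339.7] close 4.2 t 20.5 w 0.0395 F [ 0.9  0.  -0.9]
[[284. 154.]
 [275. 222.]
 [205. 217.]
 [212. 148.]]
[[ 93  83  54  52  62  58  57  59  55  61  57  54  50  58  56  62  55  88
   95 101]
 [ 89 102  55  65  63  56  55  53  63  64  57  56  61  58  61  57  56  90
   89  89]
 [105  93 137 138 136  88  55  43  58  57  55  49  55  55  64  62  50  95
   81  96]
 [ 97  95 137 138 137 131 132 134 137 140 121  70  55  58  63  62  61  94
   97 106]
 [ 72  87 136 139 134 137 138 136 230 137 224 223 228 226 225 190 101  85
  100 104]
 [ 81  87 135 133 133 134 135 136 231 229 223 222 224 225 222 224 222 223
  227 222]
 [ 76  81 228 129 130 133 133 134 233 230 228 228 228 227 228 224 221 222
  221 222]
 [ 74  95 230  56  69 101 130 133 231 233 231 226 225 226 226 223 226 226
  224 224]
 [ 80 140 230  50  33  34  34  31  60  90 230 226 225 226 229 228 225 223
  223 224]
 [ 76 188 230  57  28  29  30  38  63 188 226 228 230 226 224 224 226 225
  225 225]
 [ 73 214 229  56  58  29  21 101  60 233 231 232 230 227 226 224 223 227
  224 224]
 [ 87 202 213  58  45  46  34  94  66 234 233 229 227 227 227 225 228 226
  225 226]]
```

drive_tool(deltas=[{"linear": [2,0,-20],"twist": 0,"claw": 0.3},{"linear": [2,0,-34],"twist": 0,"claw": 0.3},{"linear": [2,0,-46],"twist": 0,"claw": 0.3},{"linear": [2,0,-58],"twist": 0,"claw": 0.3},{"linear": [2,0,-70],"twist": 0,"claw": 0.3},{"linear": [2,0,-82],"twist": 0,"claw": 0.3},{"linear": [2,0,-94],"twist": 0,"claw": 0.3},{"linear": [2,0,-104],"twist": 0,"claw": 0.3},{"linear": [2,0,-104],"twist": 0,"claw": 0.3}])

```text
clock: 21.32
position: [0.4843, 0.3408, 0.2322]
ee_rot: [0.0, 0.683, 0.73, -0.001]
contact_force: [0.6, -0.2, -2.0]
width: 0.0396
gripper_force: 41.3
```

Released now, quickly open and watch.

drive_tool(deltas=[{"linear": [0,0,0],"twist": 0,"claw": 0.75},{"linear": [0,0,0],"twist": 0,"claw": 0.75},{"linear": [0,0,0],"twist": 0,"claw": 0.75},{"linear": [0,0,0],"twist": 0,"claw": 0.75},{"linear": [0,0,40],"twist": 0,"claw": 0.75},{"linear": [0,0,80],"twist": 0,"claw": 0.75},{"linear": [0,0,100],"twist": 0,"claw": 0.75},{"linear": [40,-40,110],"twist": 0,"claw": 0.75},{"linear": [70,-80,110],"twist": 0,"claw": 0.75},{"linear": [70,-80,110],"twist": 0,"claw": 0.75},{"linear": [70,-80,110],"twist": 0,"claw": 0.75}])

```text
clock: 22.23
position: [0.5571, 0.2589, 0.3447]
ee_rot: [0.002, 0.684, 0.73, 0.0]
contact_force: [0.0, 0.1, -0.2]
width: 0.0643
gripper_force: 0.0
```

```bash
python3 - <<'E'
from w import *
tool(); snap('wrist','w15.png')
snap('scene','s15.png')
b=cv2.imread('pics/s15.png')[170:300,70:300]; a=cv2.imread('pics/w15.png')
o=np.hstack([cv2.resize(b,(400,226)),cv2.resize(a,(300,226))]);cv2.imwrite('pics/c15.png',o)
E
```

```text
tcp [557.1 258.9 344.7] close 3.7 t 22.2 w 0.0643 F [ 0.   0.1 -0.2]
```

View pics/c15.png

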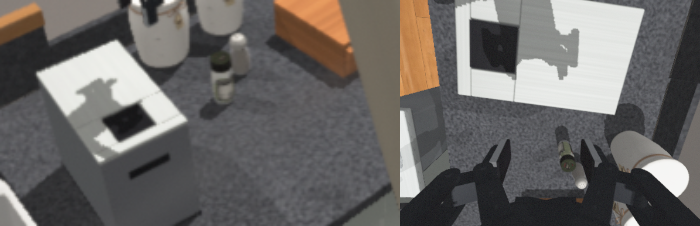

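drive_tool(deltas=[{"linear": [20,-50,0],"twist": 0,"claw": 0.75},{"linear": [20,-90,-30],"twist": 0,"claw": 0.75},{"linear": [20,-130,-60],"twist": 0,"claw": 0.75},{"linear": [20,-167,-90],"twist": 0,"claw": 0.75},{"linear": [20,-167,-115],"twist": 0,"claw": 0.75},{"linear": [20,-167,-115],"twist": 0,"claw": 0.75},{"linear": [20,-167,-115],"twist": 0,"claw": 0.75}])

```text
clock: 22.92
position: [0.5713, 0.0956, 0.2264]
ee_rot: [-0.003, 0.683, 0.731, -0.002]
contact_force: [0.0, -0.4, -0.2]
width: 0.0642
gripper_force: 0.0
```

```bash
python3 - <<'E'
from w import *
tool(); a,m=snap('wrist','w16.png')
p=proj(m,[[.629,.0755,.105],[.6495,.0755,.105]]);print(p)
g=cv2.cvtColor(a,cv2.COLOR_RGB2HSV); u,v=p[0].astype(int)
win=np.zeros(g.shape[:2],np.uint8);cv2.circle(win,(u,v),34,1,-1)
k=((g[...,1]>60)&(g[...,2]<110)&(win>0)).astype(np.uint8)
for thr in(60,80):
  k=((g[...,1]>thr)&(win>0)).astype(np.uint8)
  k=cv2.morphologyEx(k,cv2.MORPH_OPEN,np.ones((3,3)))
  for c in cv2.findContours(k,0,1)[0]:
    if cv2.contourArea(c)>80:
      (cx,cy),r=cv2.minEnclosingCircle(c);print(thr,cx,cy,r,np.round(onz(m,(cx,cy),.105)*1000))
E
```

```text
tcp [571.3  95.6 226.4] close 3.9 t 22.9 w 0.0642 F [ 0.  -0.4 -0.2]
[[307.32563951 211.20545266]
 [328.88707965 212.65559342]]
```

```bash
python3 - <<'E'
from w import *
a=cv2.imread('pics/w13.png');b=cv2.imread('pics/w16.png')
r=cv2.matchTemplate(b[130:290,240:400],a[180:230,278:328],cv2.TM_CCOEFF_NORMED);_,s,_,l=cv2.minMaxLoc(r)
uv=(l[0]+240+25,l[1]+130+25);print(s,uv,np.round(onz(eyes.camera_model('wrist'),uv,.105)*1000)); tool()
E
```

```text
0.9728344082832336 (309, 208) [633.  79. 105.]
tcp [573.1  96.8 228.8] close 4.0 t 23.0 w 0.0641 F [0.6 0.1 0.7]
```

drive_tool(deltas=[{"linear": [30,-20,0],"twist": 0,"claw": 0.75},{"linear": [57,-20,0],"twist": 0,"claw": 0.75},{"linear": [57,-20,0],"twist": 0,"claw": 0.75},{"linear": [57,-20,-40],"twist": 0,"claw": 0.75},{"linear": [57,-20,-80],"twist": 0,"claw": 0.75},{"linear": [57,-20,-115],"twist": 0,"claw": 0.75},{"linear": [57,-20,-140],"twist": 0,"claw": 0.75},{"linear": [57,-20,-147],"twist": 0,"claw": 0.75},{"linear": [57,-20,-147],"twist": 0,"claw": 0.3},{"linear": [57,-20,-147],"twist": 0,"claw": 0.3},{"linear": [57,-20,-147],"twist": 0,"claw": 0.3},{"linear": [57,-20,-147],"twist": 0,"claw": 0.3}])

```text
clock: 23.97
position: [0.6325, 0.0761, 0.0846]
ee_rot: [0.002, 0.682, 0.731, 0.002]
contact_force: [0.6, -0.3, -0.5]
width: 0.0398
gripper_force: 40.8
```

drive_tool(deltas=[{"linear": [0,0,30],"twist": 0,"claw": 0.3},{"linear": [0,0,70],"twist": 0,"claw": 0.3},{"linear": [0,0,110],"twist": 0,"claw": 0.3},{"linear": [0,0,150],"twist": 0,"claw": 0.3},{"linear": [0,0,190],"twist": 0,"claw": 0.3},{"linear": [0,0,230],"twist": 0,"claw": 0.3},{"linear": [0,0,255],"twist": 0,"claw": 0.3},{"linear": [-25,40,255],"twist": 0,"claw": 0.3},{"linear": [-50,75,255],"twist": 0,"claw": 0.3},{"linear": [-75,105,255],"twist": 0,"claw": 0.3},{"linear": [-75,105,255],"twist": 0,"claw": 0.3}])

```text
clock: 24.88
position: [0.5511, 0.1857, 0.3397]
ee_rot: [-0.002, 0.68, 0.733, 0.002]
contact_force: [-0.1, -0.7, -0.8]
width: 0.0395
gripper_force: 41.1
```

drive_tool(deltas=[{"linear": [-16,36,0],"twist": 0,"claw": 0.3},{"linear": [-32,72,0],"twist": 0,"claw": 0.3},{"linear": [-48,108,0],"twist": 0,"claw": 0.3},{"linear": [-64,144,0],"twist": 0,"claw": 0.3},{"linear": [-71,160,0],"twist": 0,"claw": 0.3},{"linear": [-71,160,0],"twist": 0,"claw": 0.3},{"linear": [-71,160,0],"twist": 0,"claw": 0.3}])

```text
clock: 25.47
position: [0.4844, 0.3412, 0.3383]
ee_rot: [0.001, 0.681, 0.732, 0.001]
contact_force: [-0.1, -1.0, -0.5]
width: 0.0396
gripper_force: 41.1
```

drive_tool(deltas=[{"linear": [0,1,-20],"twist": 0,"claw": 0.3},{"linear": [0,1,-34],"twist": 0,"claw": 0.3},{"linear": [0,1,-46],"twist": 0,"claw": 0.3},{"linear": [0,1,-58],"twist": 0,"claw": 0.3},{"linear": [0,1,-70],"twist": 0,"claw": 0.3},{"linear": [0,1,-82],"twist": 0,"claw": 0.3},{"linear": [0,1,-94],"twist": 0,"claw": 0.3},{"linear": [0,1,-104],"twist": 0,"claw": 0.3},{"linear": [0,1,-104],"twist": 0,"claw": 0.3}])

```text
clock: 26.22
position: [0.485, 0.3398, 0.2315]
ee_rot: [0.0, 0.683, 0.73, -0.001]
contact_force: [1.0, -0.1, -2.1]
width: 0.0396
gripper_force: 40.9
```

drive_tool(deltas=[{"linear": [0,0,0],"twist": 0,"claw": 0.75},{"linear": [0,0,0],"twist": 0,"claw": 0.75},{"linear": [0,0,0],"twist": 0,"claw": 0.75},{"linear": [0,0,0],"twist": 0,"claw": 0.75},{"linear": [0,0,40],"twist": 0,"claw": 0.75},{"linear": [0,0,80],"twist": 0,"claw": 0.75},{"linear": [0,0,100],"twist": 0,"claw": 0.75},{"linear": [40,-40,110],"twist": 0,"claw": 0.75},{"linear": [70,-80,110],"twist": 0,"claw": 0.75},{"linear": [70,-80,110],"twist": 0,"claw": 0.75},{"linear": [70,-80,110],"twist": 0,"claw": 0.75}])

```text
clock: 27.13
position: [0.5581, 0.2579, 0.3436]
ee_rot: [0.002, 0.684, 0.73, 0.0]
contact_force: [0.4, 0.8, -0.3]
width: 0.0636
gripper_force: 0.0
```

```bash
python3 - <<'E'
from w import *
tool(); b,_=snap('wrist','w17.png'); snap('scene','s17.png'); snap('top','t17.png')
def d(x,y): return cv2.absdiff(cv2.imread('pics/'+x),cv2.imread('pics/'+y)).max(2)
D=d('s15.png','s17.png')[170:300,70:300]>60
n,l,st,c=cv2.connectedComponentsWithStats(D.astype(np.uint8))
print([(s[0]+70,s[1]+170,s[2],s[3],s[4]) for s in st[1:] if s[4]>12])
m=eyes.camera_model('scene'); print('flap px',proj(m,[[.479,.344,.22]]),'jar2',proj(m,[[.629,.076,.05]]),'shk',proj(m,[[.677,-.002,.045]]), 'drawer',proj(m,[[.465,-.278,.047]]))
g=cv2.cvtColor(cv2.imread('pics/s17.png'),cv2.COLOR_BGR2GRAY);u,v=proj(m,[[.479,.344,.22]])[0].astype(int);print(g[v-14:v+15:4,u-22:u+23:4]); g=cv2.cvtColor(cv2.imread('pics/s15.png'),cv2.COLOR_BGR2GRAY);print(g[v-14:v+15:4,u-22:u+23:4])
E
```

```text
tcp [558.1 257.9 343.6] close 3.7 t 27.1 w 0.0636 F [ 0.4  0.8 -0.3]
[(np.int32(192), np.int32(207), np.int32(11), np.int32(4), np.int32(17)), (np.int32(193), np.int32(211), np.int32(10), np.int32(4), np.int32(25))]
flap px [[143.78373635 239.6372657 ]] jar2 [[197.3714596  216.02155592]] shk [[207.58529254 200.5938841 ]] drawer [[306.25315324 195.93001596]]
[[136 137 136 137 237 234 235 234 229 233 234 174]
 [133 135 136 136 139 216 198  96 233 235 234 234]
 [136 133 134 135 113  32  23  35 148 234 235 235]
 [133 135  92  28  21  32  24  23  39 197 234 234]
 [130 135 110  24  31  23  26  37  39  51 219 235]
 [134 134 207 114  34  24  39  53 196 235 233 159]
 [134 214 234 231  56  54 202 234 230 147  82  72]
 [134 134 164 228 229 234 228 133  78  72  73  72]]
[[134 136 135 143 237 234 235 234 229 233 235 174]
 [134 134 137 136 146 229 198  97 234 235 234 234]
 [136 132 135 135 113  35  24  32 148 234 234 235]
 [133 136  91  28  23  27  24  24  40 197 234 234]
 [130 134 109  26  24  24  23  38  41  51 218 236]
 [135 135 158 138  33  22  38  53 197 234 233 158]
 [135 218 234 232  49  53 202 234 230 147  82  72]
 [135 134 179 227 229 234 229 133  79  72  70  71]]
```

```bash
python3 - <<'E'
from w import *
a=cv2.imread('pics/t17.png');b=cv2.imread('pics/top0.png')
D=(cv2.absdiff(a,b).max(2)>70).astype(np.uint8)[120:260]
n,l,st,c=cv2.connectedComponentsWithStats(D)
print([tuple(int(x) for x in (s[0],s[1]+120,s[2],s[3],s[4])) for s in st[1:] if s[4]>20])
a=cv2.imread('pics/s17.png');b=cv2.imread('pics/sc0.png')
D=(cv2.absdiff(a,b).max(2)>70).astype(np.uint8)[150:300,60:330]
n,l,st,c=cv2.connectedComponentsWithStats(D)
print([tuple(int(x) for x in (s[0]+60,s[1]+150,s[2],s[3],s[4])) for s in st[1:] if s[4]>15])
E
```

```text
[(46, 120, 95, 140, 5091), (47, 143, 11, 11, 84), (57, 143, 43, 12, 313), (200, 188, 10, 49, 175), (238, 197, 9, 35, 140), (270, 200, 70, 7, 222), (288, 213, 33, 7, 171)]
[(129, 150, 36, 34, 649), (260, 150, 49, 43, 1324), (319, 166, 5, 12, 23), (272, 174, 42, 27, 136), (317, 178, 7, 7, 30), (289, 197, 19, 7, 39), (109, 215, 34, 46, 696), (243, 224, 26, 24, 118), (282, 240, 14, 21, 116), (206, 243, 33, 31, 159), (309, 250, 17, 4, 26), (320, 259, 7, 7, 26), (324, 262, 6, 12, 53)]
```

```bash
python3 -c "
from rig import manip; print(manip.sign_off())"
```

```text
the job is handed in; nothing more can be done
None
```

The job is handed in at 27 s on the robot's clock: the teaspoon and the fork lie flat in the drawer, which is pushed shut, and both spice jars are in the bin with the flap closed. The salt shaker, mug and oil bottle were not moved. I viewed 15 pictures, one over the limit of 14.

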